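# Bring a spread snap ring to the spindle groove of a sample carousel

### The arm

A 6-joint arm with a two-finger parallel gripper is mounted at the origin on the work surface. World frame = base frame: x ahead of the robot, y to its left, z up, the work surface at z = 0. Lengths are in mm, angles in degrees, forces in N, time in s.
With the tool pointing down it reaches from about 300 to 850 mm from the base axis. Payload 4.2 kg.
Tool frame: the origin (TCP) lies on the centre line of the jaws, within the pads' length; the fingertips stand env.nose_length ahead of it and the grasp point (between the pads) lies 2 mm behind it (env.nose_length is the distance from the TCP to the fingertips, in mm); z points along the fingers, y is the direction in which the jaws open and shut (so a half turn about z gives the same grasp; the last joint's range is limited). The gripper opens to 91 mm and grips with 3 to 60 N. Pads are 32 mm wide; open, the fingers measure 118 mm over their backs; the gripper's body (76 mm by 178 mm) begins 60 mm behind the grasp point.
Start: joints at [73.969, 18.312, 89.639, -0, 72.044, -1.146], TCP at [147.711, 555.718, 230.976] pointing down, gripper open.
Joint ranges: [-177.97, 177.97], [-48.28, 115.42], [12.27, 149.76], [-77.06, 257.06], [2.81, 150.46], [-146.56, 146.56]. Speed limits (degrees/s): [147.25, 147.25, 180, 180, 180, 180].

### API

Orientations are given as [roll, pitch, yaw] about the fixed x, y, z axes, in that order (R = Rz(yaw) Ry(pitch) Rx(roll)).
In Python, from workcell import env gives the robot as it stands. The module is installed in compiled form; this text tells all that it offers.
- The arm moves only by the tool jog_arm, never from a script. Its argument "deltas" is a list that holds one entry, the list of rows, each a list of 5 numbers: the shift along the tool's x, y, z in m, then the turn about the tool's z in degrees, then the finger opening in m, from 0 to 0.0912. A call has 1 to 20 rows; each row is the pose to reach, as a shift and turn from the pose commanded when the call began, along the tool's axes at that moment; what a row does not reach only later rows make up. A row lasts 1/12 s, in which the tool goes at most 41.7 mm and 7.16 degrees, less where a joint would pass 70% of its speed; a pose out of reach is approached as far as the arm can. A call with a gripper value outside its range is refused whole. The fingers move at their own pace and stop on an object; "grip_force" is the grip in N (left out, the last holds). Time passes only in rows, so rows that repeat a pose let the fingers close. It gives the time, the measured TCP pose, the force and the opening at its end, in the units of the state.
- env.state(): the state, without advancing time (a new reading comes with each control period).
- env.grab_frame(name): name is "scene" or "top" or "wrist"; returns the picture (400x640x3 uint8, red, green, blue); there is no depth.
- env.camera_params(name): a dict with "fx", "fy", "cx", "cy" (pixels), "xyz" and "orientation" of the camera in the world. Camera axes: x right, y down, z forward; pixel columns grow to the right and rows downward; lengths in mm; the calibration is good to about 2 mm. A picture is of the moment at which its call begins: read the wrist's pose just before it. camera_params takes no time and is no camera call; for the wrist camera it gives the pose at the moment of the call.
- env.job_done(): hands the job in, once; it reports no verdict.
Trained networks look in the newest picture that a camera, given by its name, has taken for a name from the list of things; names that differ only in an ending like _2 or _b are one class to them, and where a whole thing is asked for, a point or a joint stands for the part that bears it (a point fixed in the world has none). Each returns a list of dicts, best first, with "conf" (0 to 1); they miss things now and then, are a little off and sometimes report something else, mostly with a low value. They report only what shows in the picture. A call takes as long as a camera call.
- env.look_for(camera, label): "xyz" ([x, y, z] in mm, in world coordinates, good to about 4 mm: the middle of the surface that is visible of it).
The state is a dict: "time_s": time; "qpos": joint angles; "qvel": joint speeds; "effort": joint torques, N m; "ee_pos": TCP position; "ee_rot": TCP orientation; "force": force on the tool from outside, world axes, zero at the start; "torque": the same for the moment, N m; "gripper_width": finger opening in mm.
Only numpy, scipy, OpenCV 4.12 (cv2) and the standard library are available. Lean on these libraries where they do the work, as an engineer would, in place of code of your own. Each camera call takes 0.05 s, during which the arm holds its last target.

### The job

Refit the carousel's snap ring: take the circlip pliers from their rest, squeeze the red handles fully so that the ring on their tips is spread, and slide the open ring, level and centred, over the end of the carousel's spindle and gently down to the groove, where it just meets the black hub collar. Finish while holding it there: the program ends with the pliers still gripped and the ring still spread at the groove, carried by nothing but the gripper apart from that light touch, so that I can check the end play before it is let in. Leave the other things on the bench where they stand.

Things in the scene. Friction and masses are not known exactly. Their poses are not given: they have to be found in the camera images.
- pliers_grip (a point): where to grip the circlip pliers: midway between the two red handles, half-way up. x points along the pliers from handles to ring, z up. The handles (each 86 mm long, 10 thick, 14 high) lie side by side along y, 54 mm over their outer faces here when open (splayed 0.22 rad each, wider to the rear), 30 mm when squeezed (parallel). They run from 57 mm behind to 29 mm ahead of this point
- pliers: external circlip pliers with bent tips, about 0.2 kg, loose; origin on the pivot axis, 55 mm ahead (+x) of pliers_grip, same axes. As they lie level on their rest this and pliers_grip are 44 mm above the table, and below the grip it is free for 37 mm. The jaws run 65 mm ahead of the pivot; the tips, bent 14 mm down, carry the snap ring, which stays on them
- handle_l (a joint): how far the handles are squeezed, rad per handle (both turn alike): 0 open, ring relaxed; 0.22 against the stop, ring fully spread. A return spring opens them: about 8 N at pliers_grip to begin, 15 N fully squeezed; more grip than that rests on the stop and does no harm
- ring_centre (a point): centre of the dark snap ring when spread, half-way up it; axes as the pliers'. It lies 136 mm ahead (+x) of pliers_grip and 14 mm lower (137 mm ahead while relaxed). The ring is 4 mm thick (z) and 4 mm wide radially; bore 36 mm relaxed, 45 mm spread. From its two ears, on the side of the handles, the bent tips rise to the jaws 10 mm above it
- groove (a point): on the vertical axis of the carousel's steel spindle, at mid-height of its groove, 115.5 mm above the table. The groove is 7 mm high, 36 mm in diameter; the spindle 40 mm in diameter, its end bevelled to 32 mm. The black hub collar, 58 mm in diameter, ends 3.5 mm below this point at the lower edge of the groove: a ring resting on it has its centre 1.5 mm below this point
- shaft_top (a point): centre of the spindle's flat top, 28.5 mm above the groove's middle and 144 mm above the table
- carousel: the sample carousel, fixed to the bench: white housing 200 x 200 x 64 mm, blue vial tray 194 mm in diameter with its top at 85 mm, vial caps up to 97 mm, the spindle in its middle; origin under its centre on the table, z up
- rest: pale grey service tray 250 x 112 mm, rim 12 mm high, fixed to the bench, with two teal blocks 37 mm high on which the pliers lie, at the pivot and at the rear ends of the handles (origin on the table below the pivot)
- amber_a: amber bottle, 42 mm across, 85 mm high, standing by, to be left alone (origin under its centre)
- amber_b: amber bottle, 48 mm across, 100 mm high, standing by, to be left alone (origin under its centre)
- media_bottle: clear bottle with a blue cap, 70 mm across, 125 mm high, standing by, to be left alone (origin under its centre)
- plate_a: white well plate 86 x 128 x 15 mm with yellow wells, standing by, to be left alone (origin under its centre)
- plate_b: white well plate 86 x 128 x 15 mm with pale wells, standing by, to be left alone (origin under its centre)
- cone_tube: tube with blue cap in a blue cone stand 84 mm across, 102 mm high, standing by, to be left alone (origin under its centre)
- tip_box: blue pipette-tip box 85 x 122 x 60 mm, standing by, to be left alone (origin under its centre)

How it is judged (in metres and radians):
On the way:
1. the ring, spread open, is held centred above the end of the spindle (value of joint handle_l above 0.17 rad and horizontal distance between ring_centre and groove below 0.01 m and z of ring_centre in the frame of shaft_top above 0.002 m), for 0.1 s.
At the end, for the whole second after the job is handed in: Fingers grip the pliers (over 5 N); ring spread (handle_l over 0.18 rad), centred on the spindle within 5 mm, 3 mm below to 2.5 mm above mid-groove, level within 0.10 rad, pressing on the carousel under 20 N, at rest, clear of the rest (value of joint handle_l above 0.18 rad and horizontal distance between ring_centre and groove below 0.005 m and z of ring_centre in the frame of groove between -0.003 and 0.0025 m and angle between ring_centre's own z axis and vertical below 0.1 rad and contact force between the fingers and pliers above 5 N and contact force between pliers and carousel below 20 N and contact force between pliers and rest below 0.1 N and linear speed of pliers below 0.02 m/s); the arm keeps its last pose, push and grip.
It fails at once if the ring or the pliers are rammed against the carousel (more than 35 N) (contact force between pliers and carousel above 35 N).
It fails at once if a thing standing by on the bench is pushed away or knocked over (distance of any of amber_a, amber_b, media_bottle, plate_a, plate_b, cone_tube, tip_box from where it was at the start of the episode above 0.02 m or angle between any of amber_a, amber_b, media_bottle, plate_a, plate_b, cone_tube, tip_box's own z axis and vertical above 0.3 rad).
It also fails if it takes over 48 s, if anything falls off the work surface, if the arm or the gripper's body presses on something with over 40 N, if the wrist force passes 120 N, or if a joint passes its speed limit or range.

## Working session

There is one attempt and no reset: what is moved stays moved. The work goes in short steps, Python scripts to look and compute and a tool call to move; the robot and the scene stay as the last step left them, time stands still between calls to the robot, and variables do not carry over. Pictures are saved under pics/ and viewed, and the job is handed in when it is done.

Besides the shell and the picture viewer there is one more tool, called after "Emit:" by a JSON object that holds its "fn" and its "kwargs". jog_arm: Moves the arm, as the interface text tells. Its arguments: {"type":"object","properties":{"deltas":{"type":"array"},"grip_force":{"type":"number"}},"required":["deltas"]}

```bash
mkdir -p pics
python3 - <<'E'
from workcell import env
import cv2
s=env.state();print(s['time_s'],s['ee_pos'],s['ee_rot'],s['gripper_width'],env.nose_length)
for c in ['scene','top','wrist']:
    p=env.camera_params(c);print(c,p)
    im=env.grab_frame(c);cv2.imwrite(f'pics/{c}0.png',im[:,:,::-1])
for c in ['top','scene']:
  for l in ['pliers','carousel','shaft_top','ring_centre','rest','groove']:
    try: print(c,l,env.look_for(c,l)[:2])
    except Exception as e: print(c,l,e)
print(env.state()['time_s'])
E
```

```text
0.0 [147.56818241 555.26788743 230.1166244 ] [-1.79899146e+02 -1.95584703e-03  1.65117756e+02] 91.40703361426439 17.0
scene {'fx': 481.02895711976885, 'fy': 481.02895711976885, 'cx': 318.23526569439673, 'cy': 195.16449558184715, 'xyz': array([1101.39162354, -633.03326143, 1165.32441285]), 'orientation': array([-141.70807402,   -0.42167926,   40.08327536])}
top {'fx': 431.39944506478037, 'fy': 431.39944506478037, 'cx': 328.6487365370627, 'cy': 188.90626265772758, 'xyz': array([ 320.2011077 ,   12.15357541, 1534.06642012]), 'orientation': array([-1.70038751e+02, -3.89298219e-02, -8.91288242e+01])}
wrist {'fx': 296.86620219170663, 'fy': 296.86620219170663, 'cx': 318.42717257755595, 'cy': 200.93741282341557, 'xyz': array([ 74.27666211, 575.6623786 , 383.82020815]), 'orientation': array([1.64409134e+02, 6.31003280e-02, 7.50737011e+01])}
top pliers [{'xyz': [602.6, 202.5, 53.3], 'conf': 0.87}]
top carousel [{'xyz': [602.1, -201.4, 86.5], 'conf': 0.64}]
top shaft_top [{'xyz': [606.1, -202.7, 83.4], 'conf': 0.86}]
top ring_centre []
top rest [{'xyz': [612.1, 187.9, 6.0], 'conf': 0.71}]
top groove [{'xyz': [607.6, -202.9, 85.8], 'conf': 0.86}]
scene pliers [{'xyz': [603.7, 198.0, 42.1], 'conf': 0.81}, {'xyz': [719.0, -30.2, 54.8], 'conf': 0.55}]
scene carousel [{'xyz': [640.6, -231.3, 82.9], 'conf': 0.83}]
scene shaft_top [{'xyz': [642.6, -231.2, 83.5], 'conf': 0.57}, {'xyz': [444.8, 485.8, 13.2], 'conf': 0.25}]
scene ring_centre [{'xyz': [536.5, -469.0, 71.8], 'conf': 0.51}]
scene rest [{'xyz': [636.7, 176.0, 3.6], 'conf': 0.59}]
scene groove [{'xyz': [648.5, -229.5, 82.4], 'conf': 0.76}]
0.75
```

View pics/top0.png

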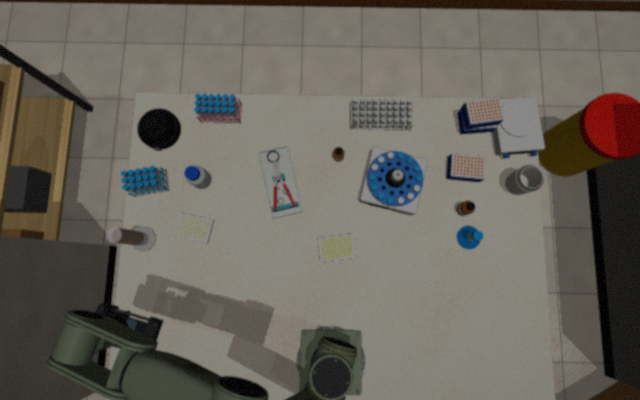

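View pics/scene0.png

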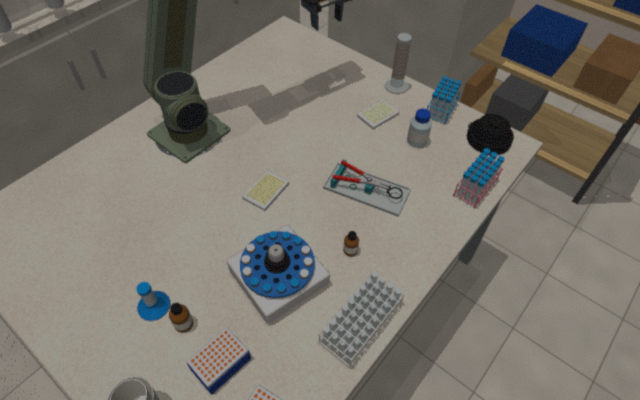

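View pics/wrist0.png

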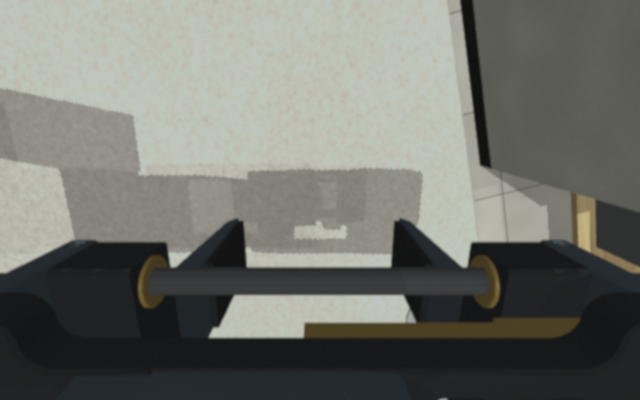

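The top view shows the pliers on their tray, with the ring near (273,157) and the handles near (284,198). The carousel spindle is near (397,175), and an amber bottle stands between them at (338,154). I'll enlarge both areas.

Run:
```python
import cv2
t=cv2.imread('pics/top0.png')
a=cv2.resize(t[140:225,250:310],None,fx=7,fy=7,interpolation=cv2.INTER_CUBIC)
b=cv2.resize(t[140:225,355:430],None,fx=5,fy=7*85/85*1.0,interpolation=cv2.INTER_CUBIC) if 0 else cv2.resize(t[140:225,365:415],None,fx=7,fy=7,interpolation=cv2.INTER_CUBIC)
cv2.imwrite('pics/topz.png',cv2.hconcat([a,b]))
s=cv2.imread('pics/scene0.png')
cv2.imwrite('pics/scz.png',cv2.hconcat([cv2.resize(s[150:220,315:415],None,fx=4,fy=4,interpolation=cv2.INTER_CUBIC),cv2.resize(s[225:295,235:325],None,fx=4,fy=4,interpolation=cv2.INTER_CUBIC)]))
```

```text
(no output)
```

View pics/topz.png

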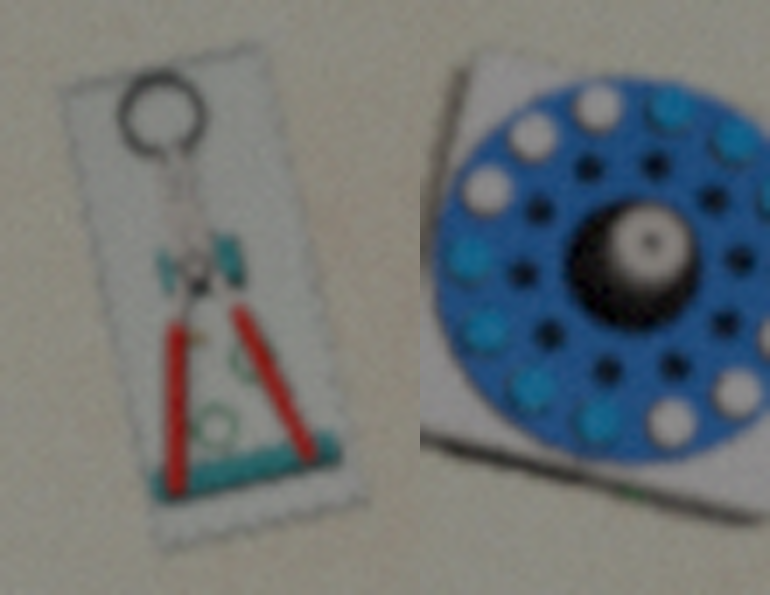

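View pics/scz.png

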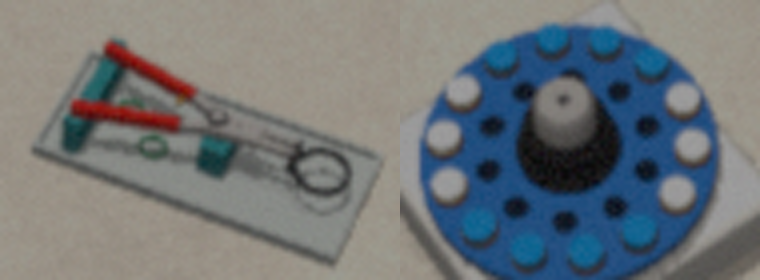

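In the top picture the relaxed ring's centre is at (273.1,156.6), the pivot at (278.1,178.9) and the handle rears at (275,210) and (294,206). The spindle's top dot is at (398.1,174.4). In the scene picture the spindle dot is at (275.5,250) and the ring at (395,193).

```bash
cat > h.py <<'E'
import numpy as np
from scipy.spatial.transform import Rotation as R
from workcell import env
def ray(c,u,v,p=None):
    p=p or env.camera_params(c)
    d=R.from_euler('xyz',p['orientation'],degrees=True).apply([(u-p['cx'])/p['fx'],(v-p['cy'])/p['fy'],1])
    return np.array(p['xyz']),d
def atz(c,u,v,z,p=None):
    o,d=ray(c,u,v,p); return o+d*(z-o[2])/d[2]
def proj(c,P,p=None):
    p=p or env.camera_params(c)
    q=R.from_euler('xyz',p['orientation'],degrees=True).inv().apply(np.array(P)-p['xyz'])
    return q[0]/q[2]*p['fx']+p['cx'],q[1]/q[2]*p['fy']+p['cy']
E
python3 - <<'E'
from h import *
ring=atz('top',273.1,156.6,32);pv=atz('top',278.1,178.9,48)
print('ring',ring,atz('scene',395,193,30),'piv',pv)
L=[atz('top',u,v,51) for u,v in [(275,210.3),(275.4,186.4),(294.3,205.7),(284.3,184)]]
print(np.round(L,1)); m=np.mean(L,0);print('handle mid',m)
d=ring-m;print('len, yaw',np.hypot(*d[:2]),np.degrees(np.arctan2(d[1],d[0])))
print('shaft',atz('top',398.1,174.4,144),atz('scene',275.5,250,144))
E
```

```text
ring [698.42110831 215.87894943  32.        ] [701.88966857 214.99438642  30.        ] piv [614.13447312 193.13595641  48.        ]
[[502.7 199.6  51. ]
 [586.7 201.3  51. ]
 [519.7 133.3  51. ]
 [595.7 170.4  51. ]]
handle mid [551.19805898 176.13309214  51.        ]
len, yaw 152.4938012752594 15.107991405105446
shaft [ 616.29738602 -212.90335538  144.        ] [ 618.78629298 -212.50766347  144.        ]
```

```bash
cat >> h.py <<'E'
def todelta(cur,psi,tgt):
    """cur,tgt world mm; psi tool yaw (tool down). returns tool-axis m"""
    return np.round(R.from_euler('xyz',[180,0,psi],degrees=True).inv().apply(np.array(tgt)-cur)/1000,4)
E
python3 - <<'E'
from h import *
print(todelta([147.711,555.718,230.976],165.11,[566.5,179.8,260]))
E
```

```text
[-0.5013 -0.2557 -0.029 ]
```

Emit:
{"fn": "jog_arm", "kwargs": {"deltas": [[[-0.01,-0.005,-0.003,4,0.0912],[-0.03,-0.015,-0.006,10,0.0912],[-0.06,-0.03,-0.01,17,0.0912],[-0.09,-0.046,-0.015,24,0.0912],[-0.12,-0.061,-0.02,31,0.0912],[-0.15,-0.077,-0.025,38,0.0912],[-0.18,-0.092,-0.029,45,0.0912],[-0.21,-0.107,-0.029,52,0.0912],[-0.24,-0.123,-0.029,59,0.0912],[-0.27,-0.138,-0.029,66,0.0912],[-0.3,-0.153,-0.029,73,0.0912],[-0.33,-0.169,-0.029,80,0.0912],[-0.36,-0.184,-0.029,87,0.0912],[-0.39,-0.199,-0.029,94,0.0912],[-0.42,-0.215,-0.029,101,0.0912],[-0.45,-0.23,-0.029,108,0.0912],[-0.475,-0.242,-0.029,115,0.0912],[-0.49,-0.25,-0.029,122,0.0912],[-0.5,-0.255,-0.029,129,0.0912],[-0.5013,-0.2557,-0.029,136,0.0912]]]}}

```text
time_s: 2.42
ee_pos: [568.2, 178.0, 259.6]
ee_rot: [180.0, -0.0, 28.6]
force: [0.5, 0.1, 0.2]
gripper_width: 91.6
```

Emit:
{"fn": "jog_arm", "kwargs": {"deltas": [[[0,0,0,7,0.0912],[0,0,0,13,0.0912],[0,0,0,14,0.0912],[0,0,0,14,0.0912],[0,0,0,14,0.0912]]]}}

```text
time_s: 2.83
ee_pos: [566.5, 179.9, 259.9]
ee_rot: [-180.0, -0.0, 15.2]
force: [0.5, 0.9, 0.2]
gripper_width: 91.0
```

Run:
```python
from h import *
import cv2
s=env.state();print(s['time_s'],s['ee_pos'],s['ee_rot'])
p=env.camera_params('wrist');print(p)
im=env.grab_frame('wrist');cv2.imwrite('pics/w1.png',im[:,:,::-1])
g=np.array([566.5,179.8,0]);t=np.radians(15.1);e=np.array([np.cos(t),np.sin(t),0])
print('pred ring',proj('wrist',g+137*e+[0,0,30],p),'pivot',proj('wrist',g+55*e+[0,0,44],p),'grip',proj('wrist',g+[0,0,44],p))
```

```text
2.8333 [566.45741862 179.86911201 259.94769491] [-1.79996628e+02 -1.22471054e-03  1.52442791e+01]
{'fx': 296.86620219170663, 'fy': 296.86620219170663, 'cx': 318.42717257755595, 'cy': 200.93741282341557, 'xyz': array([639.71645102, 200.45627338, 413.58152737]), 'orientation': array([ 1.64407038e+02,  3.30535158e-02, -7.47963825e+01])}
pred ring (np.float64(319.4372189954201), np.float64(64.90523513176623)) pivot (np.float64(319.2849577612698), np.float64(136.04798674446874)) grip (np.float64(319.1728255614219), np.float64(180.3753650604057))
```

View pics/w1.png

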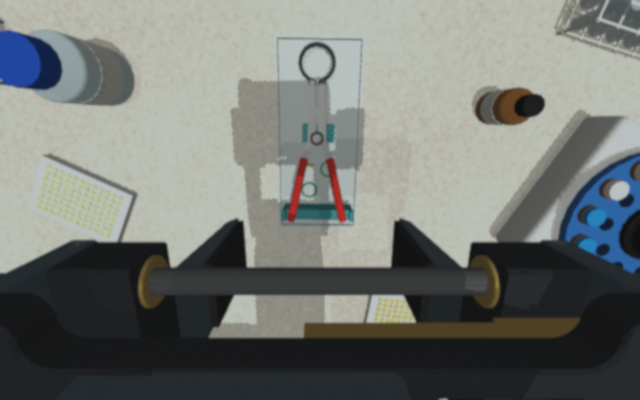

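The wrist view shows the pliers upright in the picture: ring at (317,62), pivot at (317,138) and handles from y 160 to 220. That is within 3 px of the prediction. I'll refine the fit.

Run:
```python
from h import *
import cv2
im=cv2.imread('pics/w1.png').astype(int)
p=env.camera_params('wrist')
b,g,r=im[...,0],im[...,1],im[...,2]
m=((r>110)&(r-g>70)&(r-b>70)).astype(np.uint8); m[:140]=0;m[225:]=0
n,l,st,c=cv2.connectedComponentsWithStats(m)
H=[]
for i in range(1,n):
    if st[i,4]>80:
        w=atz('wrist',*c[i],50,p);print(st[i],c[i],w);H.append(w)
roi=cv2.cvtColor(im.astype(np.uint8),cv2.COLOR_BGR2GRAY)[38:90,290:345]
mm=(roi<90).astype(np.uint8)
cn,_=cv2.findContours(mm,cv2.RETR_CCOMP,cv2.CHAIN_APPROX_NONE)
for q in cn:
    if len(q)>40:
        e=cv2.fitEllipse(q);c=(e[0][0]+290,e[0][1]+38);print(c,e[1]);rg=atz('wrist',*c,31,p);print('ring',rg)
pv=atz('wrist',317,138.5,52,p);print('piv',pv)
m=np.mean(H,0);d=rg-m;th=np.arctan2(d[1],d[0]);print(m,np.hypot(*d[:2]),np.degrees(th))
print('grip from ring',rg-137*np.array([np.cos(th),np.sin(th),0]),'from handles',m+14*np.array([np.cos(th),np.sin(th),0]))
z=cv2.resize(im[30:230,270:370].astype(np.uint8),None,fx=3,fy=3,interpolation=cv2.INTER_CUBIC);cv2.imwrite('pics/w1z.png',z)
```

```text
[288 159  18  62 377] [296.57559682 190.63395225] [547.52654775 204.17004434  50.        ]
[328 159  18  63 376] [336.27659574 191.4893617 ] [559.56450499 155.61076663  50.        ]
(316.6879539489746, 62.41282081604004) (33.56870651245117, 37.581329345703125)
ring [700.39527835 219.2885458   31.        ]
piv [616.55587441 196.15418863  52.        ]
[553.54552637 179.89040548  50.        ] 152.04296470857417 15.018151847662963
grip from ring [568.07468029 183.78841441  31.        ] from handles [567.06733931 183.51815613  50.        ]
```

View pics/w1z.png

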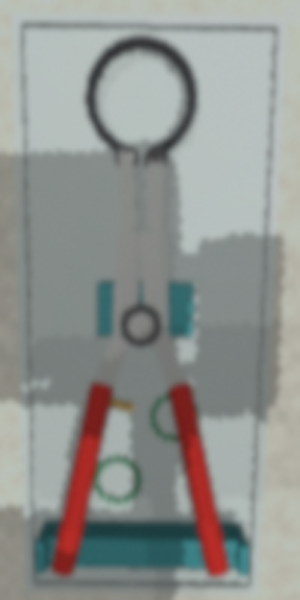

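Emit:
{"fn": "jog_arm", "kwargs": {"deltas": [[[0.001,-0.002,0.015,0,0.0912],[0.001,-0.0025,0.045,0,0.0912],[0.001,-0.0025,0.08,0,0.0912],[0.001,-0.0025,0.115,0,0.0912],[0.001,-0.0025,0.145,0,0.0912],[0.001,-0.0025,0.165,0,0.0912],[0.001,-0.0025,0.18,0,0.0912],[0.001,-0.0025,0.192,0,0.0912],[0.001,-0.0025,0.202,0,0.0912],[0.001,-0.0025,0.21,0,0.0912],[0.001,-0.0025,0.216,0,0.0912],[0.001,-0.0025,0.218,0,0.0912],[0.001,-0.0025,0.218,0,0.0912]]]}}

```text
time_s: 3.97
ee_pos: [566.8, 182.5, 41.8]
ee_rot: [-180.0, 0.0, 15.1]
force: [0.1, -0.8, -0.5]
gripper_width: 91.2
```

Run:
```python
from h import *
import cv2
s=env.state();print(s['time_s'],s['ee_pos'],s['ee_rot'],s['force'])
im=env.grab_frame('wrist');cv2.imwrite('pics/w2.png',im[:,:,::-1])
```

```text
3.9667 [566.81547733 182.54426905  41.8030595 ] [-1.79996686e+02  9.70894707e-03  1.51326535e+01] [ 0.06600216 -0.77115812 -0.52648261]
```

View pics/w2.png

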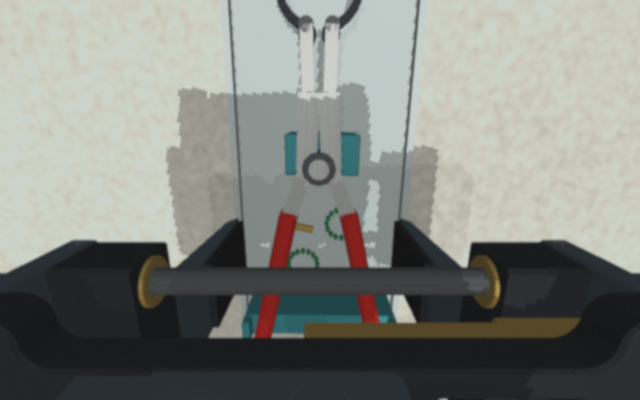

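The pliers lie centred between the fingers, with the pivot at (319,169). Now I'll squeeze the handles.

Emit:
{"fn": "jog_arm", "kwargs": {"deltas": [[[0,0,0,0,0.07],[0,0,0,0,0.055],[0,0,0,0,0.045],[0,0,0,0,0.035],[0,0,0,0,0.025],[0,0,0,0,0.015],[0,0,0,0,0.01],[0,0,0,0,0.01],[0,0,0,0,0.01],[0,0,0,0,0.01],[0,0,0,0,0.01],[0,0,0,0,0.01]]], "grip_force": 50}}

```text
time_s: 5.02
ee_pos: [566.6, 182.4, 42.2]
ee_rot: [-180.0, 0.0, 15.1]
force: [-3.3, -1.3, 5.5]
gripper_width: 28.8
```

Run:
```python
from h import *
import cv2
s=env.state();print(s['time_s'],s['ee_pos'],s['ee_rot'],s['force'],s['gripper_width'])
im=env.grab_frame('wrist');cv2.imwrite('pics/w3.png',im[:,:,::-1])
p=env.camera_params('wrist')
t=np.radians(s['ee_rot'][2]);e=np.array([np.cos(t),np.sin(t),0]);g=np.array(s['ee_pos']);g[2]=0
print('pred pivot',proj('wrist',g+55*e+[0,0,50],p),'ears?',proj('wrist',g+112*e+[0,0,30],p))
```

```text
5.0167 [566.60294338 182.44125738  42.16259572] [-1.79995964e+02  2.01629730e-02  1.51087288e+01] [-3.25898848 -1.28691156  5.53934589] 28.771897568978545
pred pivot (np.float64(319.83104919568115), np.float64(162.6855078764828)) ears? (np.float64(319.740447719056), np.float64(44.40820140328546))
```

View pics/w3.png

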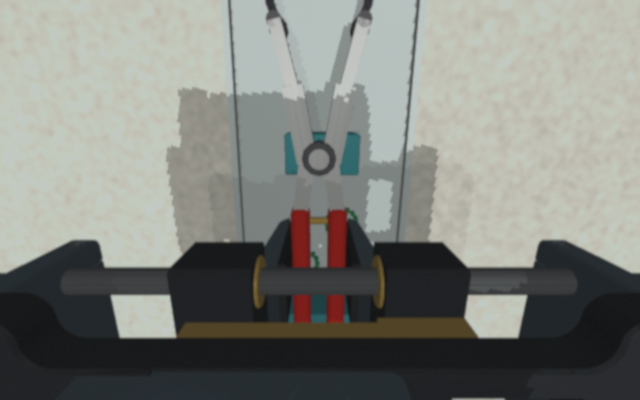

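Emit:
{"fn": "jog_arm", "kwargs": {"deltas": [[[0,0,-0.003,0,0.01],[0,0,-0.01,0,0.01],[0,0,-0.022,0,0.01],[0,0,-0.04,0,0.01],[0,0,-0.06,0,0.01],[0,0,-0.082,0,0.01],[0,0,-0.104,0,0.01],[0,0,-0.125,0,0.01],[0,0,-0.143,0,0.01],[0,0,-0.157,0,0.01],[0,0,-0.166,0,0.01],[0,0,-0.17,0,0.01],[0,0,-0.17,0,0.01]]]}}

```text
time_s: 6.15
ee_pos: [567.2, 182.6, 212.5]
ee_rot: [-180.0, -0.1, 15.1]
force: [0.6, 0.3, -1.8]
gripper_width: 28.6
```

```bash
python3 - <<'E'
from h import *
import cv2
s=env.state();print(s['time_s'],s['ee_pos'],s['ee_rot'],s['force'],s['gripper_width'])
for c in ['wrist','scene','top']:
    im=env.grab_frame(c);cv2.imwrite(f'pics/{c}4.png',im[:,:,::-1])
t=np.radians(s['ee_rot'][2]);e=np.array([np.cos(t),np.sin(t),0]);g=np.array(s['ee_pos'])
r=g+136*e+[0,0,-12];print(r)
for c in ['scene','top']:print(c,proj(c,r))
print(np.round(todelta(g+136*e,15.1,[617.5,-212.7,212]),4))
E
python3 - <<'E'
import cv2
s=cv2.imread('pics/scene4.png');t=cv2.imread('pics/top4.png')
a=cv2.resize(s[60:200,300:440],None,fx=3,fy=3,interpolation=cv2.INTER_CUBIC)
b=cv2.resize(t[110:220,240:310],None,fx=420/110,fy=420/110,interpolation=cv2.INTER_CUBIC)
cv2.imwrite('pics/z4.png',cv2.hconcat([a,b]))
E
```

```text
6.15 [567.15926987 182.57570626 212.53211445] [-1.79995103e+02 -8.18974065e-02  1.51157731e+01] [ 0.59881055  0.2934357  -1.84787197] 28.55563089887947
[698.45378948 218.04046513 200.53211445]
scene (np.float64(402.8171509774787), np.float64(153.0636392219871))
top (np.float64(265.77519762950436), np.float64(143.57361104454645))
[-0.1904  0.3948  0.0005]
```

View pics/z4.png

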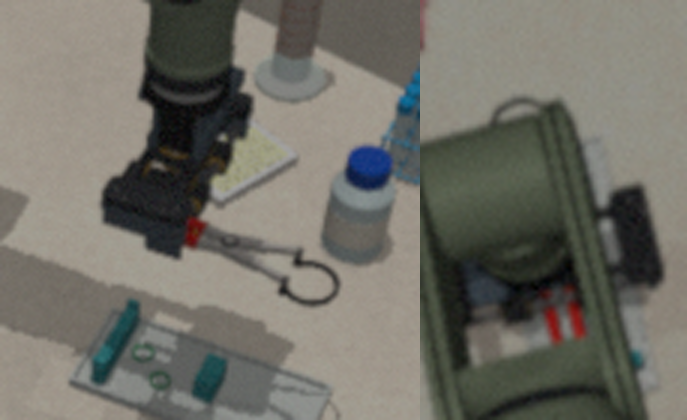

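View pics/wrist4.png

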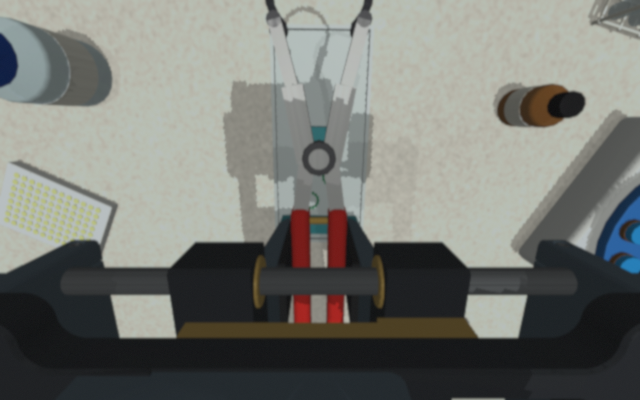

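The pliers are held straight and the pivot is unchanged at (319,160). In the scene picture the spread ring is at (403,154), against a predicted (403,153). I'll travel next to the spindle, stopping short so the wrist camera can see its top beside the jaws.

Emit:
{"fn": "jog_arm", "kwargs": {"deltas": [[[-0.003,0.006,0,0,0.01],[-0.01,0.022,0,0,0.01],[-0.021,0.045,0,0,0.01],[-0.034,0.074,0,0,0.01],[-0.048,0.104,0,0,0.01],[-0.062,0.134,0,0,0.01],[-0.076,0.164,0,0,0.01],[-0.09,0.194,0,0,0.01],[-0.104,0.224,0,0,0.01],[-0.118,0.254,0,0,0.01],[-0.13,0.281,0,0,0.01],[-0.14,0.304,0,0,0.01],[-0.148,0.321,0,0,0.01],[-0.152,0.331,0,0,0.01],[-0.154,0.335,0,0,0.01],[-0.154,0.335,0,0,0.01],[-0.154,0.335,0,0,0.01]]]}}

```text
time_s: 7.72
ee_pos: [505.4, -180.4, 211.7]
ee_rot: [-179.9, 0.0, 15.1]
force: [-0.2, 0.5, -1.6]
gripper_width: 28.8
```

Run:
```python
from h import *
import cv2
s=env.state();print(s['time_s'],s['ee_pos'],s['ee_rot'],s['force'],s['gripper_width'])
p=env.camera_params('wrist');print(p['xyz'],p['orientation'])
for c in ['wrist','scene','top']:
    im=env.grab_frame(c);cv2.imwrite(f'pics/{c}5.png',im[:,:,::-1])
print(proj('wrist',[617.5,-212.7,144],p))
```

```text
7.7167 [ 505.4289928  -180.38363137  211.65217982] [-1.79940837e+02  1.24466737e-02  1.51264597e+01] [-0.16391917  0.50208803 -1.64104262] 28.81540749302562
[ 578.82570067 -160.099083    365.24805046] [ 1.64393707e+02  8.61547423e-02 -7.49164608e+01]
(np.float64(406.3284624700163), np.float64(82.73318042453744))
```

View pics/wrist5.png

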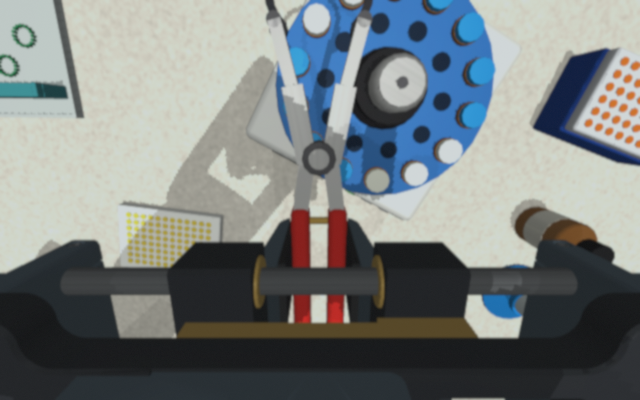

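The dot on the spindle's top is near (402,82). The top/scene estimate projects to (406,83), so the wrist disagrees by about 3 mm sideways. I'll refine using the jaw ears as a reference.

Run:
```python
from h import *
import cv2
im=cv2.imread('pics/wrist5.png');p=env.camera_params('wrist')
z=cv2.resize(im[30:130,340:450],None,fx=5,fy=5,interpolation=cv2.INTER_CUBIC)
z2=cv2.resize(im[0:180,260:380],None,fx=500/180,fy=500/180,interpolation=cv2.INTER_CUBIC)
cv2.imwrite('pics/w5z.png',cv2.hconcat([z,z2[:500]]))
g=np.array([505.43,-180.38,211.65]);t=np.radians(15.12);e=np.array([np.cos(t),np.sin(t),0])
f=np.array([np.sin(t),-np.cos(t),0])
for (u,v) in [(402.3,82.3)]:
    w=atz('wrist',u,v,144,p);print(w,'tool',(w-g)@e,(w-g)@f)
for d in (0,):
    print('pivot',proj('wrist',g+55*e+[0,0,8],p))
# predicted spindle top circle & ring
th=np.linspace(0,2*np.pi,60)
```

```text
[ 617.38007583 -209.47992432  144.        ] tool 100.48407958130898 57.293759044231194
pivot (np.float64(320.53972604900576), np.float64(163.25858644396962))
```

View pics/w5z.png

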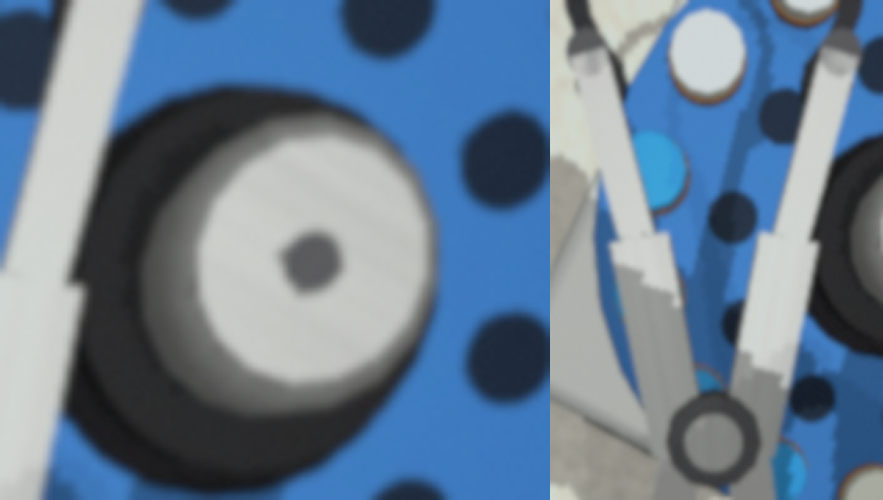

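View pics/scene5.png

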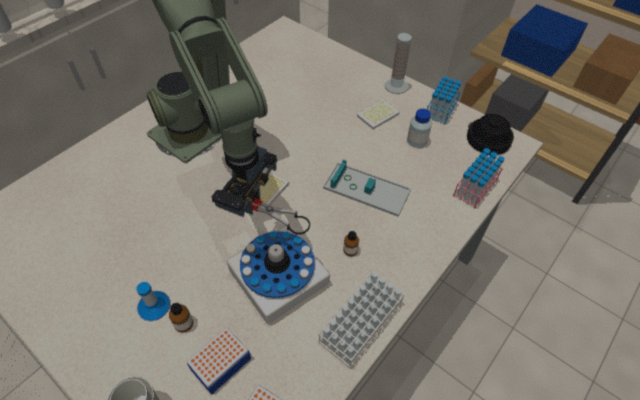

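Run:
```python
from h import *
import cv2
S=[('4',[567.0,182.55,212.1],15.11),('5',[505.43,-180.38,212.0],15.12)]
tiles=[]
for k,g,a in S:
    t=np.radians(a);e=np.array([np.cos(t),np.sin(t),0]);f=np.array([np.sin(t),-np.cos(t),0]);g=np.array(g)
    for c in ['scene','top']:
        r=g+136*e+[0,0,-12];u,v=proj(c,r)
        J=[np.round(np.subtract(proj(c,r+d),(u,v)),3) for d in (e,f,np.array([0,0,1.]))]
        print(k,c,u,v,'per mm x,y,z',J)
        im=cv2.imread(f'pics/{c}{k}.png');h=22;uu,vv=int(round(u)),int(round(v))
        z=cv2.resize(im[vv-h:vv+h,uu-h:uu+h],(400,300) if 0 else (396,396),interpolation=cv2.INTER_CUBIC)
        # overlay predicted ring outline
        al=np.linspace(0.35,2*np.pi-0.35,80)+np.pi
        for rad,col in ((22.5,(0,255,0)),(26.5,(0,255,255))):
            P=[proj(c,r+rad*(np.cos(q)*e+np.sin(q)*f)) for q in al]
            for a_,b_ in P:
                cv2.circle(z,(int((a_-uu+h+.5)*9),int((b_-vv+h+.5)*9)),1,col,-1)
        tiles.append(z)
cv2.imwrite('pics/ov5.png',cv2.resize(cv2.vconcat([cv2.hconcat(tiles[:2]),cv2.hconcat(tiles[2:])]),(600,600)))
p=env.camera_params('scene')
```

```text
4 scene 402.73916285538513 153.15278492058684 per mm x,y,z [array([0.346, 0.114]), array([-0.117,  0.24 ]), array([ 0.053, -0.25 ])]
4 top 265.8047033459962 143.65820893402895 per mm x,y,z [array([-0.069, -0.293]), array([ 0.305, -0.074]), array([-0.045, -0.086])]
5 scene 298.4402663165232 223.84910305645943 per mm x,y,z [array([0.367, 0.144]), array([-0.182,  0.305]), array([-0.01 , -0.235])]
5 top 379.3887412004343 164.13550805884327 per mm x,y,z [array([-0.084, -0.298]), array([ 0.304, -0.076]), array([ 0.037, -0.072])]
```

View pics/ov5.png

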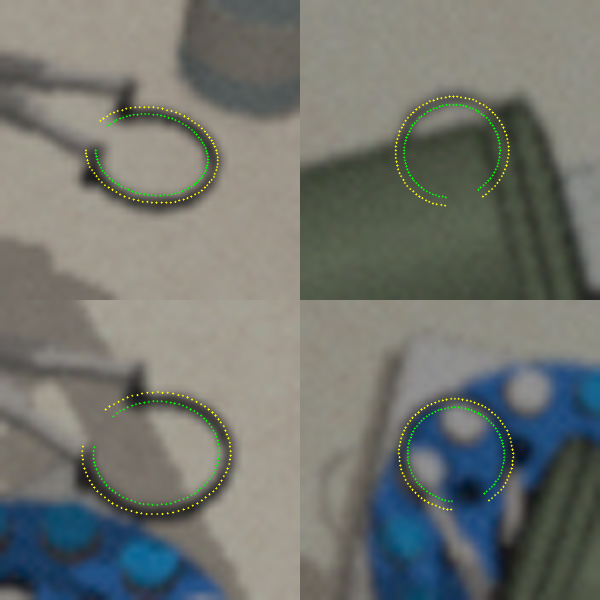

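The scene overlay fits within about 1 px: the ring sits slightly low or sideways by roughly 0.7 px. The wrist puts the spindle at tool (100.5, 58.3). The scene camera, after correcting for the ring's offset, gives (100.2, 58.7), so the two agree. I'll move over the spindle and stop about 12 mm above its top.

Emit:
{"fn": "jog_arm", "kwargs": {"deltas": [[[-0.004,0.006,0,0,0.01],[-0.012,0.02,0,0,0.01],[-0.022,0.036,0,0,0.01],[-0.031,0.05,0,0,0.01],[-0.035,0.057,0.003,0,0.01],[-0.036,0.0585,0.01,0,0.01],[-0.036,0.0585,0.02,0,0.01],[-0.036,0.0585,0.03,0,0.01],[-0.036,0.0585,0.038,0,0.01],[-0.036,0.0585,0.042,0,0.01],[-0.036,0.0585,0.042,0,0.01],[-0.036,0.0585,0.042,0,0.01]]]}}

```text
time_s: 8.87
ee_pos: [486.1, -246.5, 169.6]
ee_rot: [-180.0, 0.0, 15.1]
force: [-0.3, 0.1, -1.3]
gripper_width: 28.9
```

```bash
cat > ov.py <<'E'
from h import *
import cv2,sys
k=sys.argv[1]
s=env.state();print(s['time_s'],s['ee_pos'],s['ee_rot'],s['force'],s['gripper_width'])
p=env.camera_params('wrist')
for c in ['wrist','scene','top']:
    im=env.grab_frame(c);cv2.imwrite(f'pics/{c}{k}.png',im[:,:,::-1])
t=np.radians(15.11);e=np.array([np.cos(t),np.sin(t),0]);f=np.array([np.sin(t),-np.cos(t),0]);g=np.array(s['ee_pos'])
tiles=[]
for c in ['scene','top']:
    r=g+136*e+[0,0,-12];u,v=proj(c,r)
    im=cv2.imread(f'pics/{c}{k}.png');h=25;uu,vv=int(round(u)),int(round(v))
    z=cv2.resize(im[vv-h:vv+h,uu-h:uu+h],(400,400),interpolation=cv2.INTER_CUBIC);tiles.append(z.copy())
    al=np.linspace(0.35,2*np.pi-0.35,60)+np.pi
    for P0,rad,col in ((r,24.5,(0,255,0)),(np.array([617.5,-212,144]),16,(0,0,255))):
        for q in al:
            a_,b_=proj(c,P0+rad*(np.cos(q)*e+np.sin(q)*f))
            cv2.circle(z,(int((a_-uu+h+.5)*8),int((b_-vv+h+.5)*8)),1,col,-1)
    tiles.append(z)
cv2.imwrite(f'pics/ov{k}.png',cv2.resize(cv2.vconcat([cv2.hconcat(tiles[:2]),cv2.hconcat(tiles[2:])]),(600,600)))
E
python3 ov.py 6
```

```text
8.8667 [ 486.11329366 -246.53123659  169.58353295] [-1.79970656e+02  1.95139856e-02  1.51492059e+01] [-0.26008584  0.06626092 -1.32911821] 28.880355501400924
```

View pics/ov6.png

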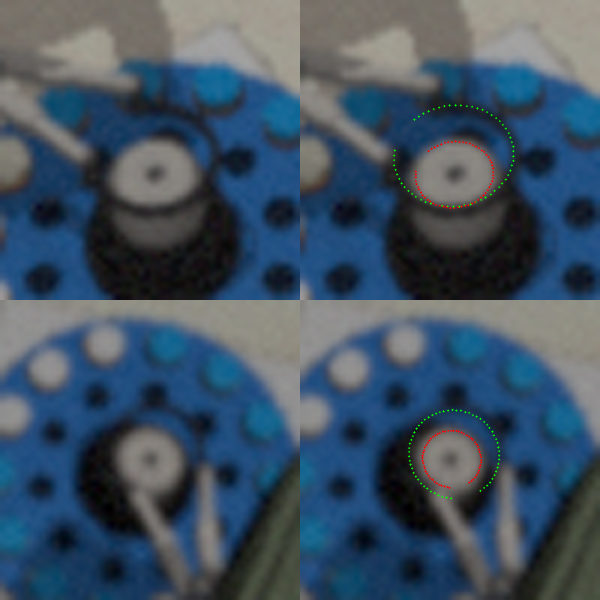

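View pics/wrist6.png

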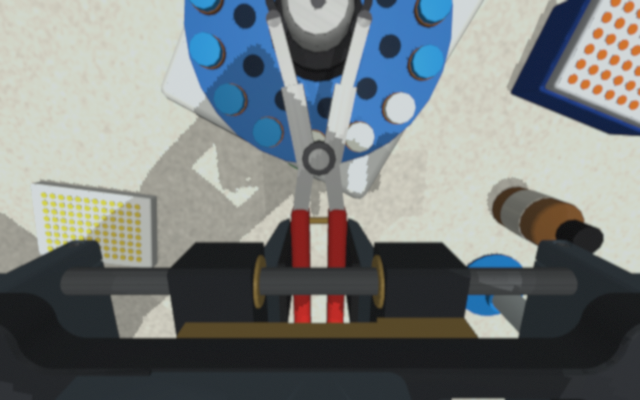

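The ring hangs over the spindle, concentric to about 1 mm in the scene and top views. The wrist shows the spindle dot at u≈318.5 and the pivot at 319, so it is aligned sideways. I'll descend slowly.

Emit:
{"fn": "jog_arm", "kwargs": {"deltas": [[[0,0,0.002,0,0.01],[0,0,0.004,0,0.01],[0,0,0.006,0,0.01],[0,0,0.008,0,0.01],[0,0,0.01,0,0.01],[0,0,0.012,0,0.01],[0,0,0.014,0,0.01],[0,0,0.016,0,0.01],[0,0,0.018,0,0.01],[0,0,0.02,0,0.01],[0,0,0.02,0,0.01]]]}}

```text
time_s: 9.93
ee_pos: [485.7, -246.8, 149.4]
ee_rot: [-180.0, 0.0, 15.1]
force: [0.2, 0.3, -1.3]
gripper_width: 28.4
```

```bash
python3 ov.py 7; python3 -c "
from h import *
p=env.camera_params('wrist');print(proj('wrist',[617.5,-211.5,144],p),env.state()['torque'])"
```

```text
9.9333 [ 485.73694498 -246.80010253  149.42068955] [-1.79958994e+02  3.64633204e-02  1.51153040e+01] [ 0.17199545  0.32069872 -1.31779388] 28.363072976634996
(np.float64(319.8901396870864), np.float64(-16.424283550937275)) [-0.10981353  0.20145582 -0.02882948]
```

View pics/ov7.png

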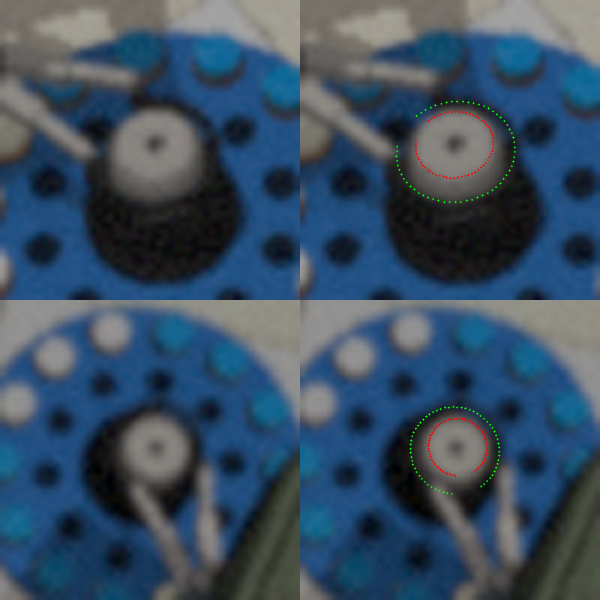

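View pics/wrist7.png

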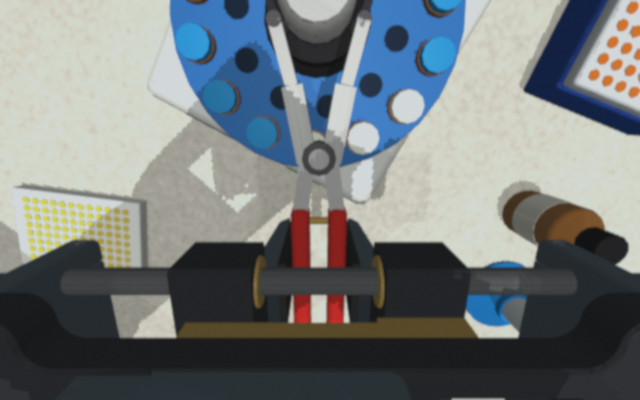

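The ring is around the spindle and the force is unchanged, so it slides free. I'll continue down to about 4 mm above the collar.

Emit:
{"fn": "jog_arm", "kwargs": {"deltas": [[[0,0,0.002,0,0.01],[0,0,0.004,0,0.01],[0,0,0.006,0,0.01],[0,0,0.008,0,0.01],[0,0,0.01,0,0.01],[0,0,0.012,0,0.01],[0,0,0.014,0,0.01],[0,0,0.016,0,0.01],[0,0,0.018,0,0.01],[0,0,0.019,0,0.01],[0,0,0.019,0,0.01],[0,0,0.019,0,0.01]]]}}

```text
time_s: 11.08
ee_pos: [486.0, -246.9, 130.9]
ee_rot: [-180.0, -0.0, 15.1]
force: [-0.0, 0.0, -1.8]
gripper_width: 28.6
```

```bash
python3 ov.py 8; python3 -c "
from h import *
print(env.state()['torque'])"
```

```text
11.0833 [ 485.9873097  -246.92129083  130.87370788] [-1.79993304e+02 -1.42784376e-03  1.51134602e+01] [-0.01187486  0.04457898 -1.75084142] 28.590371028212108
[-0.11125699  0.20987668  0.03630754]
```

View pics/ov8.png

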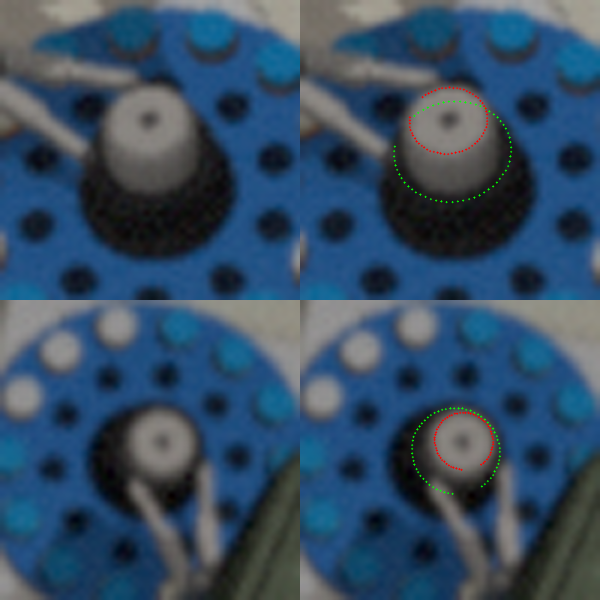

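Emit:
{"fn": "jog_arm", "kwargs": {"deltas": [[[0,0,0.0005,0,0.01],[0,0,0.001,0,0.01],[0,0,0.0015,0,0.01],[0,0,0.002,0,0.01],[0,0,0.0025,0,0.01],[0,0,0.003,0,0.01],[0,0,0.0035,0,0.01],[0,0,0.0035,0,0.01],[0,0,0.0035,0,0.01]]]}}

```text
time_s: 11.98
ee_pos: [486.0, -246.9, 127.4]
ee_rot: [-180.0, 0.0, 15.1]
force: [0.3, 0.3, -1.5]
gripper_width: 28.4
```

Emit:
{"fn": "jog_arm", "kwargs": {"deltas": [[[0,0,0.0003,0,0.01],[0,0,0.0006,0,0.01],[0,0,0.0006,0,0.01],[0,0,0.0006,0,0.01]]]}}

```text
time_s: 12.32
ee_pos: [486.0, -246.9, 126.8]
ee_rot: [-180.0, 0.0, 15.1]
force: [-0.2, -0.3, -2.6]
gripper_width: 28.6
```

```bash
python3 -c "
from h import *
s=env.state();print(s['time_s'],s['ee_pos'],s['force'],s['torque'])"
```

```text
12.3167 [ 485.98232966 -246.91137518  126.78274679] [-0.17458012 -0.33784919 -2.58306493] [-0.09781064  0.18136846  0.0093925 ]
```

Emit:
{"fn": "jog_arm", "kwargs": {"deltas": [[[0,0,0.0002,0,0.01],[0,0,0.0004,0,0.01],[0,0,0.0004,0,0.01],[0,0,0.0004,0,0.01]]]}}

```text
time_s: 12.65
ee_pos: [486.0, -246.9, 126.4]
ee_rot: [-180.0, -0.0, 15.1]
force: [0.1, -1.1, -1.9]
gripper_width: 28.7
```

```bash
python3 -c "
from h import *
s=env.state();print(s['time_s'],s['ee_pos'],s['force'],s['torque'])"
```

```text
12.65 [ 486.03090234 -246.92655184  126.41785255] [ 0.13350944 -1.13213643 -1.913929  ] [-0.01112854  0.22907341 -0.00055367]
```

Emit:
{"fn": "jog_arm", "kwargs": {"deltas": [[[0,0,0.0002,0,0.01],[0,0,0.0004,0,0.01],[0,0,0.0004,0,0.01],[0,0,0.0004,0,0.01]]]}}

```text
time_s: 12.98
ee_pos: [486.0, -247.0, 126.1]
ee_rot: [180.0, -0.0, 15.1]
force: [-1.1, 0.6, -1.3]
gripper_width: 28.9
```

```bash
python3 -c "
from h import *
s=env.state();print(s['time_s'],s['ee_pos'],s['force'],s['torque'])"
```

```text
12.9833 [ 486.03221978 -246.95528215  126.13885335] [-1.08026389  0.60954075 -1.28966841] [-0.06436483  0.15604359 -0.06190406]
```

Emit:
{"fn": "jog_arm", "kwargs": {"deltas": [[[0,0,0.0002,0,0.01],[0,0,0.0004,0,0.01],[0,0,0.0004,0,0.01],[0,0,0.0004,0,0.01]]]}}

```text
time_s: 13.32
ee_pos: [486.0, -247.0, 125.8]
ee_rot: [180.0, -0.0, 15.1]
force: [-1.0, 0.7, 0.9]
gripper_width: 28.4
```

```bash
python3 -c "
from h import *
s=env.state();print(s['time_s'],s['ee_pos'],s['force'],s['torque'])"
```

```text
13.3167 [ 486.00300155 -247.00626552  125.82876798] [-1.01201329  0.66244827  0.89663381] [-0.078672    0.14783979  0.0368823 ]
```

Emit:
{"fn": "jog_arm", "kwargs": {"deltas": [[[0,0,0.0002,0,0.01],[0,0,0.0004,0,0.01],[0,0,0.0004,0,0.01],[0,0,0.0004,0,0.01]]]}}

```text
time_s: 13.65
ee_pos: [486.0, -247.0, 125.5]
ee_rot: [180.0, -0.0, 15.1]
force: [-2.8, -0.6, 2.4]
gripper_width: 28.7
```

```bash
python3 ov.py 9; python3 -c "
from h import *
s=env.state();print(s['time_s'],s['ee_pos'],s['force'],s['torque'])"
```

```text
13.65 [ 485.99951984 -247.02039592  125.46678385] [ 1.79988357e+02 -1.25201550e-02  1.51140601e+01] [-2.75073715 -0.60471465  2.44506297] 28.677854008005013
13.8 [ 485.98730255 -247.0279272   125.41002221] [-2.89145052  0.65671536  2.6196007 ] [-0.01194957  0.11314267  0.07025658]
```

View pics/ov9.png

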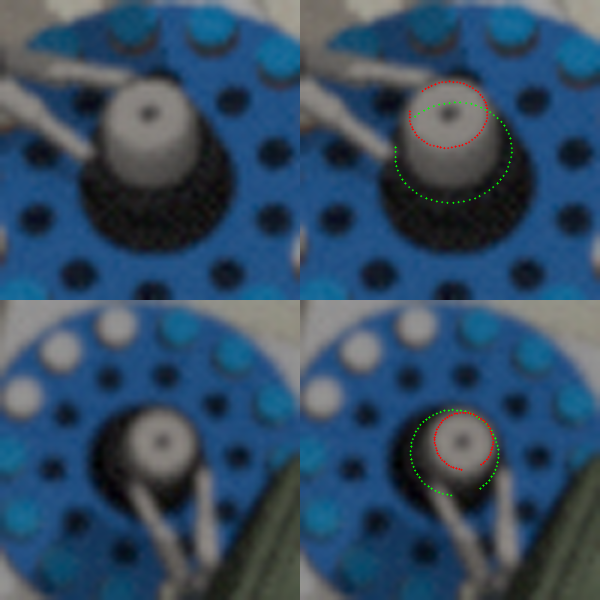

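The vertical force rose by about 4 N as the ring reached 113.5–114 mm, which matches contact with the collar. I'll hold briefly, check that it is steady, and hand in.

Emit:
{"fn": "jog_arm", "kwargs": {"deltas": [[[0,0,-0.0002,0,0.01],[0,0,-0.0002,0,0.01],[0,0,-0.0002,0,0.01],[0,0,-0.0002,0,0.01],[0,0,-0.0002,0,0.01],[0,0,-0.0002,0,0.01]]]}}

```text
time_s: 14.3
ee_pos: [486.0, -247.0, 125.4]
ee_rot: [-180.0, -0.0, 15.1]
force: [-2.7, -0.8, 3.5]
gripper_width: 28.2
```

```bash
python3 -c "
from h import *
import cv2
s=env.state();print(s['time_s'],s['ee_pos'],s['force'],s['torque'],s['gripper_width'])
im=env.grab_frame('wrist');cv2.imwrite('pics/w10.png',im[:,:,::-1])
s=env.state();print(s['time_s'],s['ee_pos'],s['force'],s['torque'],s['gripper_width'])"
```

```text
14.3 [ 485.99144255 -246.97061229  125.42845795] [-2.70460266 -0.80676362  3.46928971] [-0.03129666  0.1966366  -0.014559  ] 28.169542166662097
14.35 [ 485.98034475 -247.00720886  125.44276913] [-3.19026735 -0.5873214   3.82598775] [-0.05276218  0.21008103 -0.02727511] 28.56281479525734
```

View pics/w10.png

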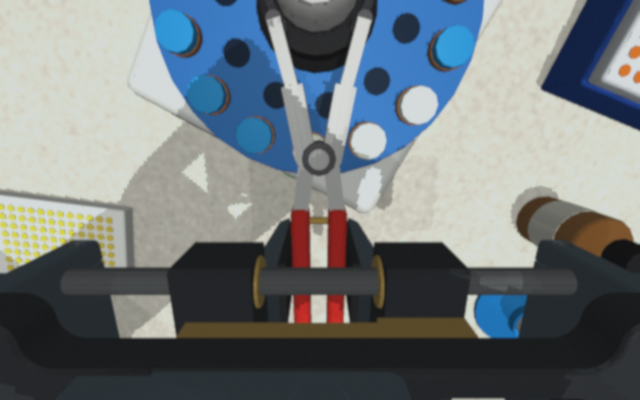

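The contact is about 5 N and creeping slightly. I'll ease up 0.4 mm and check it stays steady.

Emit:
{"fn": "jog_arm", "kwargs": {"deltas": [[[0,0,-0.0002,0,0.01],[0,0,-0.0004,0,0.01],[0,0,-0.0004,0,0.01],[0,0,-0.0004,0,0.01],[0,0,-0.0004,0,0.01],[0,0,-0.0004,0,0.01],[0,0,-0.0004,0,0.01],[0,0,-0.0004,0,0.01]]]}}

```text
time_s: 15.02
ee_pos: [486.1, -246.9, 125.7]
ee_rot: [-180.0, -0.0, 15.1]
force: [-0.8, -0.3, 1.4]
gripper_width: 28.6
```

Emit:
{"fn": "jog_arm", "kwargs": {"deltas": [[[0,0,0,0,0.01],[0,0,0,0,0.01],[0,0,0,0,0.01],[0,0,0,0,0.01],[0,0,0,0,0.01],[0,0,0,0,0.01]]]}}

```text
time_s: 15.52
ee_pos: [486.1, -246.9, 125.8]
ee_rot: [-180.0, -0.0, 15.1]
force: [-1.4, -0.9, 0.3]
gripper_width: 28.7
```

The contact is now steady at about 2–3 N and the arm is still, so I'm handing in.

```bash
python3 -c "
from h import *
env.job_done()
s=env.state();print(s['time_s'],s['ee_pos'],s['force'],s['gripper_width'])"
```

```text
the job is handed in; nothing more can be done
the job is handed in; nothing more can be done
```

I took the pliers from their rest, squeezed them fully at 50 N grip, and lowered the spread ring over the spindle to the hub collar. I handed in at about 15.5 s with the pliers still gripped and the ring held there.

**Last checks:**
- **Squeeze:** the finger opening read 28.7 mm, where the squeezed handles should measure about 30 mm over their outer faces. The pictures show the handles parallel against the stop.
- **Centring:** the scene, top and wrist views agreed to about 1–2 mm. There was no side force on the way down, until the ring met the collar.
- **Height:** the ring centre is at about 113.8 mm by the tool pose, against 114 mm for a ring resting on the collar. The tool is level.
- **Contact:** the touch on the collar rose to about 5 N, then I eased off 0.4 mm and it settled at about 2–3 N.
- **At rest:** the tool pose stayed the same within 0.1 mm over the last half second.

**Disagreements:**
- The top and wrist cameras differed by 3–4 mm sideways on both the pliers and the spindle. I trusted the wrist view, checked against the jaws, and it agreed with the scene view.
- The pliers slid about 4 mm forward in the fingers while being squeezed. The ring still appeared where expected in the scene view.
- The handles' squeeze angle was judged only from the finger opening and pictures, since it cannot be read directly.
- The ring's outline against the black collar was hard to see in the last pictures, so its final height rests on the tool pose and the contact force.

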